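# Post a broken soldering brick through the spring flap of the scrap box

## Robot

A 6-joint arm with a two-finger parallel gripper is mounted at the origin on a cart in front of the work surface, level with it; the furniture and walls round the work are solid. World frame = base frame: x ahead of the robot, y to its left, z up, the work surface at z = 0. Lengths are in m, angles in degrees, forces in N, time in s.
With the tool pointing down it reaches from about 0.425 to 1.125 m from the base axis. Payload 14.9 kg.
Tool frame: the origin (TCP) lies midway between the tips of the shut fingers; the grasp point (between the pads) lies 19 mm behind it; z points along the fingers, y is the line along which they close (so a half turn about z gives the same grasp; the last joint's range is limited). The gripper opens to 91 mm and grips with 3 to 60 N. Pads are 32 mm wide; open, the fingers measure 118 mm over their backs; the gripper's body (76 mm by 178 mm) begins 60 mm behind the grasp point.
Start: joints at [72.978, 21.709, 99.362, -0, 58.929, -1.908], TCP at [0.183, 0.676, 0.178] pointing down, gripper open.
Joint ranges: [-158.91, 158.91], [-42.39, 125.64], [0.06, 152.35], [-60.88, 240.88], [17.5, 164.5], [-176.32, 176.32]. Speed limits (degrees/s): [108.29, 108.29, 136.94, 180, 180, 180].

## Interface

Orientations are given as a 3x3 rotation matrix whose columns are the frame's x, y, z axes.
In Python, from workcell import observe, get_image, job_done gives the robot as it stands.
- The arm moves only by the shell command python3 -m crank 'ROWS' [FORCE]. ROWS is JSON, a list of rows, each an object of numbers: "x", "y", "z": the shift along the tool's x, y, z as a fraction of full scale; "spin": the turn about the tool's z as a fraction of full scale; "hand": the opening, from -1 (shut) to 1 (fully open). In form: [{"x": .., "y": .., "z": .., "spin": .., "hand": ..}, ...]. A call has 1 to 8 rows; each row is the pose to reach, as a shift and turn from the pose commanded when the call began, along the tool's axes at that moment; what a row does not reach only later rows make up. Full scale, the value 1, is 20 cm for a shift and 90 degrees for a turn. A row lasts 1/8 s, in which the tool goes at most 62.5 mm and 10.7 degrees, less where a joint would pass 70% of its speed; a pose out of reach is approached as far as the arm can. A call with a number of a shift or a turn outside -1 to 1 is refused whole. A call with a gripper value outside its range is refused whole. The fingers move at their own pace and stop on an object; FORCE is the grip in N (left out, the last holds). Time passes only in rows, so rows that repeat a pose let the fingers close. It gives the time, the measured TCP pose, the force, the opening and the grip force at its end, in the units of the state.
- observe(): the state, without advancing time (a new reading comes with each control period).
- get_image(name): name is "scene" or "top" or "wrist"; returns a dict with "color" (420x560x3 uint8, red, green, blue), "z_map" (420x560 float32, m along the optical axis (not along the pixel's ray), 0 where there is no reading), "vertical_fov" (degrees; the focal length in pixels is half the picture's height over the tangent of half this angle, whatever the lens; pixels are square), "cx", "cy" (the principal point, pixels), "cam_to_world" (4x4, takes a point from camera to world coordinates); the wrist camera has in their place "hand_eye" (4x4, takes a point from camera to tool coordinates, whose origin is the TCP and whose axes are the flange's). Camera axes: x right, y down, z forward; pixel columns grow to the right and rows downward; lengths in m; the calibration is good to about 2 mm. A picture is of the moment at which its call begins: read the wrist's pose just before it.
- job_done(): hands the job in; it is judged then, once.
The state is a dict: "time": time; "qpos": joint angles; "joint_vel": joint speeds; "effort": joint torques, N m; "position": TCP position; "ee_rot": TCP orientation; "force": force on the tool from outside, world axes, zero at the start; "ft_torque": the same for the moment, N m; "opening": opening from 0.0 (shut) to 1.0 (fully open); "finger_force": force on a finger pad.
Only numpy, scipy, OpenCV 4.12 (cv2) and the standard library are available. Lean on these libraries where they do the work, as an engineer would, in place of code of your own. Each camera call takes 0.05 s, during which the arm holds its last target. There are 200 camera calls.

## Task

Put the large upright slab of broken firebrick, the tallest and widest of the three brick pieces, into the grey scrap box: press the spring flap in the box's top open with the lower end of the slab, and let go only when about half of the slab is through the mouth, so that it drops in and the flap swings fully shut behind it. Leave the other two brick pieces where they are.

Things in the scene. Friction and masses are not known exactly. Their poses are not given: they have to be found in the camera images.
- brick_center (a point): the slab to post: a dark brown broken firebrick standing upright on the bench, 29 mm thick (its x axis), 80 mm wide (its y axis), 88 mm tall (its z axis), about 0.2 kg. The point is the slab's centre, 44 mm above its underside. Grip it across the 29 mm thickness near its top, so that the fingers stay outside the mouth
- mouth (a point): centre of the mouth in the scrap box's top, level with the top face, 175 mm above the bench; z up. Box: grey sheet steel, fixed, hollow, 170 (x) by 164 (y) by 175 mm high, mouth in the middle of its top, 62 mm across (x) by 112 mm long (y). The slab goes in upright, its 29 mm along x, its 80 mm along y. 171 mm deep inside: the slab ends clear below the flap's swing
- flap (a joint): aluminium flap closing the mouth, 58 by 106 mm, hinged along the mouth's +x edge (hinge line along y). 0 rad is shut (level), positive opens down into the box, stop at 1.45 rad. A weak spring (0.02 Nm shut, 0.04 Nm open, under 1 N at its free edge) always swings it back shut; the slab lowered onto it pushes it open
- brick_stub: a bystander: smaller dark brick piece, 26 x 54 x 51 mm high, origin at the centre of its underside; stays where it is
- brick_low: a bystander: low pale brick piece, 56 x 51 x 34 mm high, origin at the centre of its underside; stays where it is
Things that resemble listed ones, but are neither listed nor needed, are in the scene too. What is shaped like the part that bears brick_center but orange is not meant.

How it is judged:
By the outcome, as a careful person would: the job done as asked, in the order asked, and still so for the second after the job is handed in, with the robot touching nothing.
It also fails if it takes over 38 s, if anything falls off the work surface, if the arm or the gripper's body presses on something with over 40 N, if the wrist force passes 120 N, or if a joint passes its speed limit or range.

## Working session

There is one attempt and no reset: what is moved stays moved. The work goes in short steps, Python scripts to look and compute and a shell command to move; the robot and the scene stay as the last step left them, time stands still between calls to the robot, and variables do not carry over. Pictures are saved under pics/ and viewed, at most 10 in all, crops included, and the job is handed in when it is done.

```bash
ls; mkdir -p pics
python3 - <<'E'
from workcell import observe,get_image
import cv2,numpy as np
s=observe();print(s['time'],s['position'],s['ee_rot'],s['opening'])
for n in('scene','top'):
    d=get_image(n);np.savez(f'pics/{n}.npz',**d)
    cv2.imwrite(f'pics/{n}.png',d['color'][...,::-1]);print(n,d['vertical_fov'],d['cx'],d['cy'],np.round(d['cam_to_world'],3).tolist(),(d['z_map']>0).mean())
E
```

```text
pics
0.0 [0.18241955 0.67537622 0.177301  ] [[-9.65406026e-01  2.60751077e-01 -2.85699074e-04]
 [ 2.60751234e-01  9.65405471e-01 -1.03461788e-03]
 [ 6.03772182e-06 -1.07332273e-03 -9.99999424e-01]] 1.001721532579891
scene 54.615397398409904 281.5116082003141 210.01442005535984 [[0.637, -0.489, 0.595, 0.004], [-0.77, -0.419, 0.481, -0.462], [0.014, -0.765, -0.644, 0.685], [0.0, 0.0, 0.0, 1.0]] 0.9962670068027211
top 50.17305788159221 282.5206412002014 218.38893164481956 [[0.003, -0.986, 0.167, 0.327], [-1.0, 0.001, 0.025, -0.085], [-0.025, -0.167, -0.986, 1.161], [0.0, 0.0, 0.0, 1.0]] 0.9961819727891157
```

View pics/scene.png

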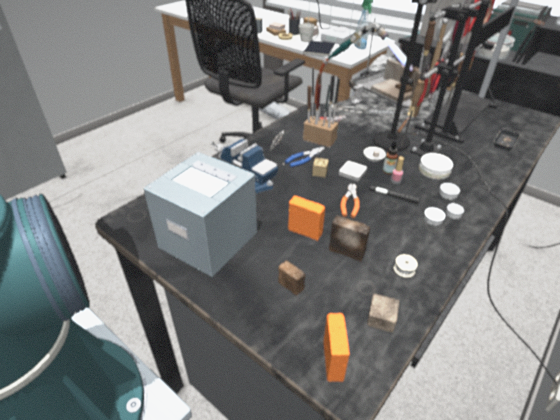

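View pics/top.png

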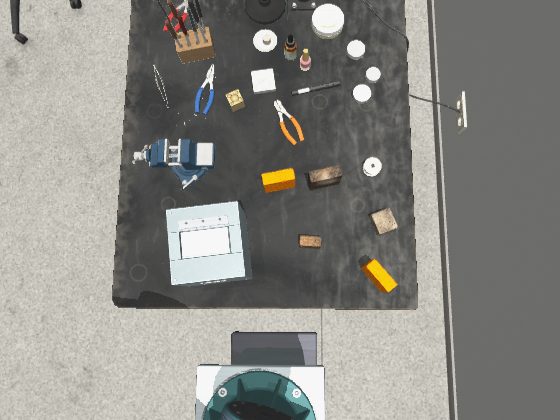

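The dark slab to post is at scene (350,237) / top (325,177). It could be confused with the orange slabs at top (278,180) and (380,275), the stub at (310,241), and the pale low piece at (384,221). By the description I choose the dark one at (325,177). The box flap is at top (205,242), with its hinge strip on the far (+x) side.

```bash
cat > h.py <<'E'
import numpy as np,cv2
def cloud(d,T=None):
    T=d['cam_to_world'] if T is None else T
    z=d['z_map'];h,w=z.shape;f=h/2/np.tan(np.radians(float(d['vertical_fov']))/2)
    v,u=np.mgrid[:h,:w];P=np.stack([(u-d['cx'])/f*z,(v-d['cy'])/f*z,z],-1)
    return P@T[:3,:3].T+T[:3,3]
def rect(P,m):
    (c,s,a)=cv2.minAreaRect((P[m][:,:2]*1000).astype(np.float32));return np.round(c,1),np.round(s,1),round(a,1),np.round(np.median(P[m][:,2])*1000,1),int(m.sum())
E
python3 - <<'E'
from h import *
for n,box in(('top',dict(slab=(300,155,350,195),stub=(295,230,325,252),low=(365,203,402,240),box=(155,195,250,290),orange=(258,165,300,195))),('scene',dict(slab=(325,210,375,262),box=(140,150,260,270)))):
    d=np.load(f'pics/{n}.npz');P=cloud(d);c=d['color'].astype(int)
    for k,(a,b,e,f) in box.items():
        m=np.zeros(P.shape[:2],bool);m[b:f,a:e]=1
        m&=(P[...,2]>.02)
        zt=np.percentile(P[m][:,2],97);m&=P[...,2]>zt-.008
        print(n,k,rect(P,m))
        if k=='box':
            m2=m&(c.min(-1)>235);m2=cv2.morphologyEx(m2.astype(np.uint8),cv2.MORPH_OPEN,np.ones((3,3)))
            nn,l,st,_=cv2.connectedComponentsWithStats(m2);i=1+st[1:,4].argmax();print(' flap',st[i],rect(P,l==i))
d=np.load('pics/top.npz');s=np.load('pics/scene.npz')
A=cv2.resize(d['color'][150:260,160:360][...,::-1],None,fx=3,fy=3,interpolation=2)
cv2.imwrite('pics/c1.png',A)
E
```

```text
top slab (array([ 497.6, -111.7]), array([ 78.3, 335.7]), 68.1, np.float64(87.0), 381)
top stub (array([ 458.3, -125.9]), array([49.8, 25.5]), 89.4, np.float64(50.4), 210)
top low (array([ 440.8, -204.5]), array([ 61.6, 323.3]), 32.8, np.float64(33.5), 420)
top box (array([421.7,  59.7]), array([221.6, 266.1]), 6.7, np.float64(174.0), 5429)
 flap [ 181  228   48   30 1118] (array([414.5,  34.1]), array([281.6,  90.9]), 71.8, np.float64(173.3), 1118)
top orange (array([480.6, -75.1]), array([304.2,  80.3]), 12.1, np.float64(86.8), 373)
scene slab (array([ 313.5, -289.6]), array([703.5,  82. ]), 22.6, np.float64(86.1), 400)
scene box (array([ 298.4, -153. ]), array([821.9, 231. ]), 62.2, np.float64(173.3), 3939)
 flap [175 168  51  29 810] (array([ 258.7, -164.4]), array([777.1, 101.1]), 56.9, np.float64(172.6), 810)
```

View pics/c1.png

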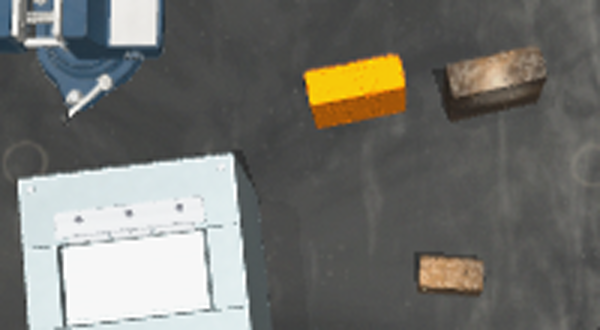

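The crop confirms the dark brown slab at crop (495,80), next to the orange decoy at (357,90). The flap, with its hinge strip, is at (137,275). The rectangle fits need the zero-depth pixels and outliers removed.

Run:
```python
from h import *
for n,box in(('top',dict(slab=(300,155,350,195),box=(155,195,250,290),orange=(258,165,300,195))),('scene',dict(slab=(325,210,375,262),box=(140,150,260,270)))):
    d=np.load(f'pics/{n}.npz');P=cloud(d);c=d['color'].astype(int)
    for k,(a,b,e,f) in box.items():
        H=.175 if k=='box' else .088
        m=np.zeros(P.shape[:2],bool);m[b:f,a:e]=1
        m&=(d['z_map']>0)&(abs(P[...,2]-H)<.007)
        m=cv2.morphologyEx(m.astype(np.uint8),cv2.MORPH_OPEN,np.ones((3,3)))>0
        print(n,k,rect(P,m),np.round(P[m].mean(0),4))
        if k=='box':
            # plane-cast
            m2=m&(c.min(-1)>235);m2=cv2.morphologyEx(m2.astype(np.uint8),cv2.MORPH_OPEN,np.ones((3,3)))
            nn,l,st,_=cv2.connectedComponentsWithStats(m2);i=1+st[1:,4].argmax();print(' flap',st[i],rect(P,l==i))
```

```text
top slab (array([ 621.3, -162.7]), array([29.8, 80. ]), 12.6, np.float64(87.0), 384) [ 0.6209 -0.1628  0.0869]
top box (array([441.3, 113. ]), array([170.2, 164.8]), 6.7, np.float64(174.0), 5441) [0.4399 0.1124 0.174 ]
 flap [ 181  228   48   30 1183] (array([440.7, 113.1]), array([ 58. , 105.1]), 6.7, np.float64(173.2), 1183)
top orange (array([614.5, -46.3]), array([30.2, 80.3]), 12.1, np.float64(86.8), 381) [ 0.6141 -0.0466  0.0867]
scene slab (array([ 619.4, -163. ]), array([32.6, 80.6]), 13.1, np.float64(86.1), 365) [ 0.6175 -0.1641  0.0859]
scene box (array([439., 112.]), array([172.5, 165.8]), 6.7, np.float64(173.3), 3823) [0.4318 0.1058 0.1733]
 flap [175 169  51  28 799] (array([439.6, 112.7]), array([ 63.1, 105.9]), 7.5, np.float64(172.6), 799)
```

Slab at (0.621, -0.163), yaw 12.6°, 30×80 mm, top 87 mm. Mouth at (0.4405, 0.113), yaw 6.7°. Both views agree and the sizes match the description. Moving now: lift, then travel.

```bash
python3 -m crank '[{"x":0,"y":0,"z":-0.2,"spin":0,"hand":1},{"x":0,"y":0,"z":-0.45,"spin":0,"hand":1},{"x":-0.2,"y":-0.2,"z":-0.45,"spin":0,"hand":1},{"x":-0.4,"y":-0.43,"z":-0.45,"spin":0,"hand":1},{"x":-0.6,"y":-0.65,"z":-0.45,"spin":0,"hand":1},{"x":-0.8,"y":-0.87,"z":-0.45,"spin":0,"hand":1},{"x":-0.8,"y":-0.87,"z":-0.45,"spin":0,"hand":1}]'
python3 -m crank '[{"x":-0.2,"y":-0.22,"z":0,"spin":0,"hand":1},{"x":-0.4,"y":-0.43,"z":0,"spin":0,"hand":1},{"x":-0.6,"y":-0.65,"z":0,"spin":0,"hand":1},{"x":-0.8,"y":-0.87,"z":0,"spin":0,"hand":1},{"x":-0.8,"y":-0.87,"z":0,"spin":0,"hand":1}]'
```

```text
time: 0.98
position: [0.2927, 0.4634, 0.2679]
ee_rot: [[-0.965, 0.264, 0.0], [0.264, 0.965, -0.0], [-0.0, -0.0, -1.0]]
force: [-0.2, 0.7, 0.4]
opening: 0.995
finger_force: 0.0
time: 1.6
position: [0.402, 0.2544, 0.2679]
ee_rot: [[-0.964, 0.265, 0.0], [0.265, 0.964, -0.0], [-0.0, -0.0, -1.0]]
force: [-1.2, 0.5, -0.0]
opening: 1.001
finger_force: 0.0
```

```bash
python3 -m crank '[{"x":-0.2,"y":-0.22,"z":0,"spin":0,"hand":1},{"x":-0.4,"y":-0.43,"z":0,"spin":0,"hand":1},{"x":-0.6,"y":-0.65,"z":0,"spin":0,"hand":1},{"x":-0.8,"y":-0.86,"z":0,"spin":0,"hand":1},{"x":-0.8,"y":-0.86,"z":0,"spin":0,"hand":1}]'
python3 -m crank '[{"x":-0.15,"y":-0.15,"z":0,"spin":0.11,"hand":1},{"x":-0.3,"y":-0.3,"z":0,"spin":0.22,"hand":1},{"x":-0.45,"y":-0.45,"z":0,"spin":0.33,"hand":1},{"x":-0.6,"y":-0.65,"z":0,"spin":0.44,"hand":1},{"x":-0.81,"y":-0.86,"z":0,"spin":0.55,"hand":1},{"x":-0.81,"y":-0.86,"z":0,"spin":0.66,"hand":1},{"x":-0.81,"y":-0.86,"z":0,"spin":0.69,"hand":1},{"x":-0.81,"y":-0.86,"z":0,"spin":0.69,"hand":1}]'
python3 - <<'E'
from workcell import observe,get_image
from h import *
s=observe();print(s['position'],s['ee_rot'],s['force'],s['qpos'])
d=get_image('wrist');cv2.imwrite('pics/w1.png',d['color'][...,::-1])
T=np.eye(4);T[:3,:3]=s['ee_rot'];T[:3,3]=s['position'];T=T@d['hand_eye']
P=cloud(d,T);m=(d['z_map']>0)&(abs(P[...,2]-.088)<.006)&(np.hypot(P[...,0]-.62,P[...,1]+.163)<.06)
m=cv2.morphologyEx(m.astype(np.uint8),cv2.MORPH_OPEN,np.ones((3,3)))>0
print(rect(P,m))
E
```

```text
time: 2.22
position: [0.5118, 0.0473, 0.2678]
ee_rot: [[-0.965, 0.263, -0.0], [0.263, 0.965, -0.0], [0.0, -0.0, -1.0]]
force: [-0.7, 1.0, -0.7]
opening: 1.002
finger_force: 0.0
time: 3.22
position: [0.6224, -0.1578, 0.2676]
ee_rot: [[-0.223, 0.975, -0.0], [0.975, 0.223, 0.0], [0.0, -0.0, -1.0]]
force: [0.0, -0.2, -0.2]
opening: 1.002
finger_force: 0.0
[ 0.62237028 -0.15776012  0.26760936] [[-2.23119157e-01  9.74791098e-01 -3.97437467e-04]
 [ 9.74791066e-01  2.23119308e-01  3.88996680e-04]
 [ 4.67866473e-04 -3.00625881e-04 -9.99999845e-01]] [ 0.02845931 -0.18757446 -0.23409358] [-1.63107287e+01  1.13267457e+01  1.02925482e+02  1.64434359e-02
  6.57758881e+01 -2.92097871e+01]
(array([ 621.5, -161.3]), array([29.2, 80.1]), 13.4, np.float64(87.3), 1626)
```

View pics/w1.png

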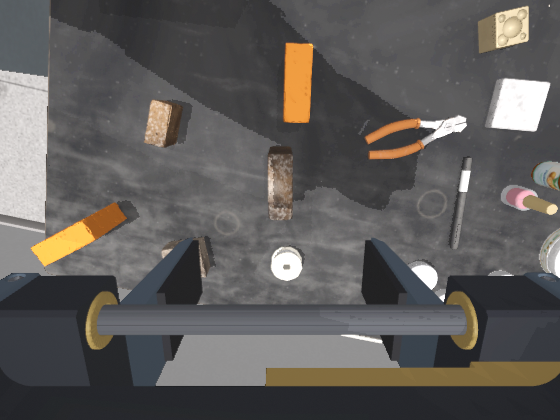

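The wrist view shows the dark slab at (280,183), between the finger planes, with the orange decoy at (298,82) well clear. Descending and gripping.

```bash
python3 -m crank '[{"x":-0.02,"y":-0.01,"z":0.2,"spin":0,"hand":1},{"x":-0.02,"y":-0.01,"z":0.4,"spin":0,"hand":1},{"x":-0.02,"y":-0.01,"z":0.6,"spin":0,"hand":1},{"x":-0.02,"y":-0.01,"z":0.65,"spin":0,"hand":1},{"x":-0.02,"y":-0.01,"z":0.65,"spin":0,"hand":1}]'
python3 -m crank '[{"x":0,"y":0,"z":0.15,"spin":0,"hand":1},{"x":0,"y":0,"z":0.3,"spin":0,"hand":1},{"x":0,"y":0,"z":0.41,"spin":0,"hand":1},{"x":0,"y":0,"z":0.41,"spin":0,"hand":1}]'
python3 -m crank '[{"x":0,"y":0,"z":0,"spin":0,"hand":-1},{"x":0,"y":0,"z":0,"spin":0,"hand":-1},{"x":0,"y":0,"z":0,"spin":0,"hand":-1},{"x":0,"y":0,"z":0,"spin":0,"hand":-1},{"x":0,"y":0,"z":0,"spin":0,"hand":-1},{"x":0,"y":0,"z":0,"spin":0,"hand":-1},{"x":0,"y":0,"z":0,"spin":0,"hand":-1},{"x":0,"y":0,"z":0,"spin":0,"hand":-1}]' 40
```

```text
time: 3.9
position: [0.6212, -0.1635, 0.1384]
ee_rot: [[-0.222, 0.975, -0.0], [0.975, 0.222, 0.0], [0.0, -0.0, -1.0]]
force: [-0.0, -0.3, 1.2]
opening: 0.999
finger_force: 0.0
time: 4.4
position: [0.6206, -0.1638, 0.0555]
ee_rot: [[-0.222, 0.975, -0.001], [0.975, 0.222, 0.0], [0.001, -0.001, -1.0]]
force: [-0.3, 0.2, 0.6]
opening: 1.002
finger_force: 0.0
time: 5.4
position: [0.6208, -0.164, 0.0559]
ee_rot: [[-0.221, 0.975, -0.0], [0.975, 0.221, 0.0], [0.0, -0.0, -1.0]]
force: [-0.4, 0.3, 0.3]
opening: 0.154
finger_force: 0.0
```

Run:
```python
from workcell import observe,get_image
from h import *
s=observe();print(s['opening'],s['finger_force'],s['position'],s['force'])
a=get_image('wrist')['color'];b=get_image('scene')['color'][160:340,260:460]
b=cv2.resize(b,None,fx=2.2,fy=2.2)
cv2.imwrite('pics/w2.png',cv2.resize(a,None,fx=.7,fy=.7)[...,::-1]);cv2.imwrite('pics/s2.png',b[...,::-1])
```

```text
0.153966473393933 0.0 [ 0.6208053  -0.1639935   0.05590448] [-0.42748062  0.32064888  0.28854534]
```

View pics/s2.png

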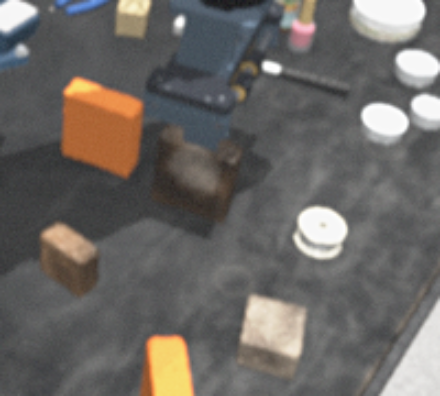

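View pics/w2.png

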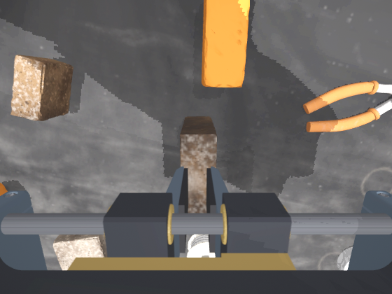

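```bash
python3 -m crank '[{"x":0,"y":0,"z":0,"spin":0,"hand":-1},{"x":0,"y":0,"z":0,"spin":0,"hand":-1},{"x":0,"y":0,"z":0,"spin":0,"hand":-1},{"x":0,"y":0,"z":0,"spin":0,"hand":-1}]' 40
```

```text
time: 6.0
position: [0.6208, -0.164, 0.0559]
ee_rot: [[-0.221, 0.975, 0.0], [0.975, 0.221, -0.0], [-0.0, 0.0, -1.0]]
force: [0.6, -0.3, -0.6]
opening: 0.002
finger_force: 0.0
```

Run:
```python
from workcell import observe,get_image
from h import *
s=observe();print(s['opening'],s['finger_force'])
for n in('wrist','top','scene'):
    d=get_image(n);T=None
    if n=='wrist':
        T=np.eye(4);T[:3,:3]=s['ee_rot'];T[:3,3]=s['position'];T=T@d['hand_eye']
        a=d['color'][150:340,180:380]
    if n=='scene': b=d['color'][200:290,310:400]
    P=cloud(d,T);m=(d['z_map']>0)&(P[...,2]<.1)&(P[...,2]>.02)&(np.hypot(P[...,0]-.62,P[...,1]+.163)<.06)
    # local slab frame
    t=np.radians(13);X=P[m]-[.621,-.163,0];u=X[:,0]*np.cos(t)+X[:,1]*np.sin(t);v=-X[:,0]*np.sin(t)+X[:,1]*np.cos(t)
    k=X[:,2]>.08
    print(n,k.sum(),[np.round(np.percentile(q[k],[2,50,98])*1000) for q in(u,v,X[:,2])])
cv2.imwrite('pics/w3.png',np.hstack([cv2.resize(a,(400,380)),cv2.resize(b,(380,380))])[...,::-1])
```

```text
0.0022809602356166346 0.0
wrist 3195 [array([-13.,   1.,  15.]), array([-7., 26., 42.]), array([83., 87., 97.])]Traceback (most recent call last):
  File "<stdin>", line 14, in <module>
    return _quantile_unchecked(
        a, q, axis, out, overwrite_input, method, keepdims, weights)
    return _ureduce(a,
                    func=_quantile_ureduce_func,
    ...<5 lines>...
                    overwrite_input=overwrite_input,
                    method=method)
    r = func(a, **kwargs)
    result = _quantile(arr,
                       quantiles=q,
    ...<2 lines>...
                       out=out,
                       weights=wgt)
    slices_having_nans = np.isnan(arr[-1, ...])
                                  ~~~^^^^^^^^^
IndexError: index -1 is out of bounds for axis 0 with size 0
```

Run:
```python
from workcell import observe,get_image
from h import *
a=get_image('wrist')['color'][150:340,180:380];b=get_image('scene')['color'][200:290,310:400]
cv2.imwrite('pics/w3.png',np.hstack([cv2.resize(a,(400,380)),cv2.resize(b,(380,380))])[...,::-1])
```

```text
(no output)
```

View pics/w3.png

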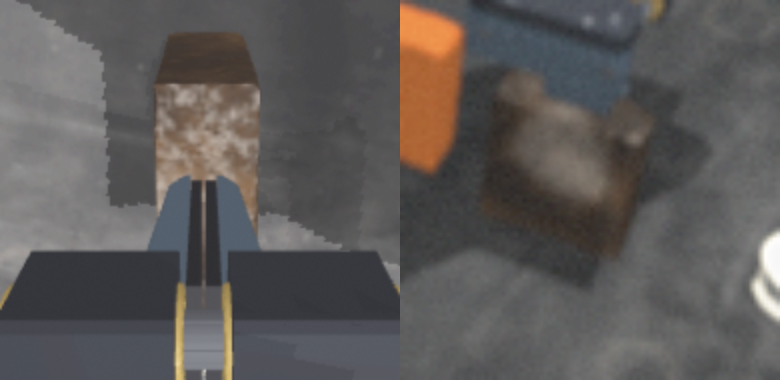

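The fingers shut completely with no contact force and the slab hasn't moved, so they may be short of its top rather than astride it. I'll lift a little and measure the real fingertip position in tool coordinates.

```bash
python3 -m crank '[{"x":0,"y":0,"z":-0.1,"spin":0,"hand":-1},{"x":0,"y":0,"z":-0.3,"spin":0,"hand":-1},{"x":0,"y":0,"z":-0.4,"spin":0,"hand":-1},{"x":0,"y":0,"z":-0.4,"spin":0,"hand":-1}]'
python3 - <<'E'
from workcell import observe,get_image
from h import *
s=observe()
d=get_image('wrist');Q=cloud(d,d['hand_eye']);T=np.eye(4);T[:3,:3]=s['ee_rot'];T[:3,3]=s['position'];P=cloud(d,T@d['hand_eye'])
print(np.round(d['hand_eye'],3).tolist())
m=(d['z_map']>0)&(abs(Q[...,1])<.03)&(abs(Q[...,0])<.03)&(Q[...,2]>-.1)&(Q[...,2]<.015)
print(m.sum(), np.round(np.percentile(Q[m],[1,10,50,90,99.5],axis=0),3).tolist())
k=(d['z_map']>0)&(abs(P[...,2]-.088)<.006)&(np.hypot(P[...,0]-.62,P[...,1]+.163)<.06);print(rect(P,k))
b=get_image('scene')['color'][150:290,270:410];a=d['color']
cv2.imwrite('pics/w4.png',np.hstack([cv2.resize(a,(400,300)),cv2.resize(b,(300,300))])[...,::-1])
E
```

```text
time: 6.7
position: [0.6218, -0.1643, 0.1379]
ee_rot: [[-0.221, 0.975, 0.003], [0.975, 0.221, -0.001], [-0.002, 0.003, -1.0]]
force: [-0.4, -0.0, -0.4]
opening: 0.008
finger_force: 0.0
[[0.0, -0.956, -0.295, 0.084], [1.0, 0.0, 0.0, 0.0], [-0.0, -0.295, 0.956, -0.206], [0.0, 0.0, 0.0, 1.0]]
2563 [[-0.015, -0.01, -0.092], [-0.008, -0.007, -0.091], [0.017, 0.0, -0.074], [0.018, 0.008, -0.048], [0.018, 0.012, -0.037]]
(array([ 621.6, -161.5]), array([29.3, 80.8]), 13.3, np.float64(87.3), 2741)
```

View pics/w4.png

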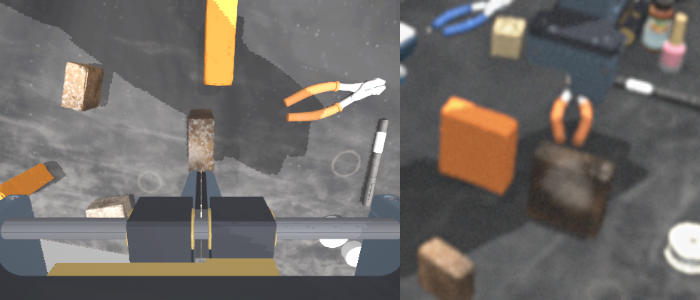

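The picture shows the closed fingers' tips well short of the reported TCP, about 37 mm back along the tool (tool z = -0.037). So at reported z = 0.056 they were about 5 mm above the slab. I'll cross-check this with the fixed scene camera.

Run:
```python
from workcell import observe,get_image
from h import *
s=observe();print(s['position'])
for n in('scene','wrist'):
    d=get_image(n)
    if n=='scene': P=(cloud(d)-s['position'])@np.array(s['ee_rot'])
    else: P=cloud(d,d['hand_eye'])
    for r in(.02,.06):
        m=(d['z_map']>0)&(abs(P[...,0])<.025)&(abs(P[...,1])<r)&(P[...,2]<.03)&(P[...,2]>-.15)
        if r==.06:m&=abs(P[...,1])>.02
        z=P[m][:,2];print(n,r,m.sum(),np.histogram(z,np.arange(-.15,.031,.01))[0],z.max(),np.sort(z)[-20:][::5])
```

```text
[ 0.62039953 -0.16387362  0.13541112]
scene 0.02 175 [ 1  6  0  0  0  0  0  0 10 62 68 28  0  0  0  0  0  0] -0.03379416051371345 [-0.03936601 -0.0382489  -0.03598503 -0.03531606]
scene 0.06 9 [3 6 0 0 0 0 0 0 0 0 0 0 0 0 0 0 0 0] -0.1322059724916604 [-0.14203361 -0.13670552]
wrist 0.02 6681 [2786 1180   81   34   42  668  285  536  427  326  236   80    0    0
    0    0    0    0] -0.035273122603209806 [-0.03663331 -0.03630851 -0.03588718 -0.03557041]
wrist 0.06 3013 [2611  402    0    0    0    0    0    0    0    0    0    0    0    0
    0    0    0    0] -0.13644676215666235 [-0.13713956 -0.13708774 -0.13687388 -0.13664574]
```

Both cameras agree that the real tips sit 35 mm behind the reported TCP, so I'll correct all heights by +35 mm: grip at reported z ≈ 0.022.

```bash
python3 -m crank '[{"x":0.01,"y":0,"z":0,"spin":0,"hand":0.8},{"x":0.01,"y":0,"z":0,"spin":0,"hand":0.8},{"x":0.01,"y":0,"z":0,"spin":0,"hand":0.8},{"x":0.01,"y":0,"z":0,"spin":0,"hand":0.8},{"x":0.01,"y":0,"z":0,"spin":0,"hand":0.8},{"x":0.01,"y":0,"z":0,"spin":0,"hand":0.8},{"x":0.01,"y":0,"z":0,"spin":0,"hand":0.8},{"x":0.01,"y":0,"z":0,"spin":0,"hand":0.8}]'
python3 -m crank '[{"x":0,"y":0,"z":0.15,"spin":0,"hand":0.8},{"x":0,"y":0,"z":0.3,"spin":0,"hand":0.8},{"x":0,"y":0,"z":0.45,"spin":0,"hand":0.8},{"x":0,"y":0,"z":0.57,"spin":0,"hand":0.8},{"x":0,"y":0,"z":0.57,"spin":0,"hand":0.8}]'
python3 -m crank '[{"x":0,"y":0,"z":0,"spin":0,"hand":-1},{"x":0,"y":0,"z":0,"spin":0,"hand":-1},{"x":0,"y":0,"z":0,"spin":0,"hand":-1},{"x":0,"y":0,"z":0,"spin":0,"hand":-1},{"x":0,"y":0,"z":0,"spin":0,"hand":-1},{"x":0,"y":0,"z":0,"spin":0,"hand":-1},{"x":0,"y":0,"z":0,"spin":0,"hand":-1},{"x":0,"y":0,"z":0,"spin":0,"hand":-1}]' 40
```

```text
time: 7.9
position: [0.6204, -0.1621, 0.1359]
ee_rot: [[-0.221, 0.975, -0.0], [0.975, 0.221, 0.0], [0.0, -0.0, -1.0]]
force: [0.4, 0.4, 0.0]
opening: 0.851
finger_force: 0.0
time: 8.52
position: [0.6192, -0.1617, 0.0204]
ee_rot: [[-0.221, 0.975, -0.003], [0.975, 0.221, 0.001], [0.001, -0.003, -1.0]]
force: [0.0, 0.2, 0.1]
opening: 0.905
finger_force: 0.0
time: 9.52
position: [0.6204, -0.162, 0.022]
ee_rot: [[-0.221, 0.975, 0.0], [0.975, 0.221, 0.0], [-0.0, 0.0, -1.0]]
force: [0.5, 0.0, 0.2]
opening: 0.319
finger_force: 39.9
```

Gripped at 29 mm and 40 N. Lifting and carrying to the box.

```bash
python3 -m crank '[{"x":0,"y":0,"z":-0.1,"spin":0,"hand":-1},{"x":0,"y":0,"z":-0.3,"spin":0,"hand":-1},{"x":0,"y":0,"z":-0.5,"spin":0,"hand":-1},{"x":0,"y":0,"z":-0.7,"spin":0,"hand":-1},{"x":0,"y":0,"z":-0.9,"spin":0,"hand":-1},{"x":0,"y":0,"z":-1,"spin":0,"hand":-1},{"x":0,"y":0,"z":-1,"spin":0,"hand":-1}]'
python3 -m crank '[{"x":0.1,"y":-0.04,"z":-0.1,"spin":0,"hand":-1},{"x":0.25,"y":-0.1,"z":-0.15,"spin":0,"hand":-1},{"x":0.4,"y":-0.15,"z":-0.15,"spin":0,"hand":-1},{"x":0.55,"y":-0.21,"z":-0.15,"spin":0,"hand":-1},{"x":0.7,"y":-0.27,"z":-0.15,"spin":0,"hand":-1},{"x":0.77,"y":-0.29,"z":-0.15,"spin":0,"hand":-1},{"x":0.77,"y":-0.29,"z":-0.15,"spin":0,"hand":-1}]'
python3 -m crank '[{"x":0.1,"y":-0.04,"z":0,"spin":0.02,"hand":-1},{"x":0.25,"y":-0.1,"z":0,"spin":0.04,"hand":-1},{"x":0.4,"y":-0.15,"z":0,"spin":0.07,"hand":-1},{"x":0.55,"y":-0.21,"z":0,"spin":0.07,"hand":-1},{"x":0.7,"y":-0.27,"z":0,"spin":0.07,"hand":-1},{"x":0.77,"y":-0.295,"z":0,"spin":0.07,"hand":-1},{"x":0.77,"y":-0.295,"z":0,"spin":0.07,"hand":-1},{"x":0.77,"y":-0.295,"z":0,"spin":0.07,"hand":-1}]'
python3 - <<'E'
from workcell import observe,get_image
from h import *
s=observe();print(s['time'],s['position'],s['ee_rot'],s['opening'],s['force'])
d=get_image('wrist');Q=cloud(d,d['hand_eye']);T=np.eye(4);T[:3,:3]=s['ee_rot'];T[:3,3]=s['position'];P=cloud(d,T@d['hand_eye'])
m=(d['z_map']>0)&(abs(Q[...,1])<.03)&(abs(Q[...,0])<.06)&(abs(Q[...,2]+.066)<.006)&(d['color'].astype(int)[...,0]>d['color'].astype(int)[...,2]+8)
print('slab in tool',m.sum(),rect(Q,m))
m=(d['z_map']>0)&(abs(P[...,2]-.175)<.006)&(np.hypot(P[...,0]-.44,P[...,1]-.113)<.13);print(rect(P,m))
b=get_image('scene')['color'][80:280,130:330]
cv2.imwrite('pics/w5.png',np.hstack([cv2.resize(d['color'],(400,300)),cv2.resize(b,(300,300))])[...,::-1])
E
```

```text
time: 10.4
position: [0.6209, -0.1622, 0.2233]
ee_rot: [[-0.221, 0.975, 0.002], [0.975, 0.221, -0.001], [-0.001, 0.002, -1.0]]
force: [1.2, 0.4, -3.2]
opening: 0.318
finger_force: 39.9
time: 11.28
position: [0.5294, -0.0243, 0.2512]
ee_rot: [[-0.222, 0.975, -0.001], [0.975, 0.222, -0.0], [0.0, -0.001, -1.0]]
force: [0.5, 0.3, -1.5]
opening: 0.322
finger_force: 39.9
time: 12.28
position: [0.4388, 0.1118, 0.2519]
ee_rot: [[-0.113, 0.994, 0.0], [0.994, 0.113, -0.0], [-0.0, 0.0, -1.0]]
force: [1.7, -0.4, -2.2]
opening: 0.323
finger_force: 39.9
12.275 [0.43880824 0.11180982 0.25193583] [[-1.12611254e-01  9.93639116e-01  1.13236878e-04]
 [ 9.93639094e-01  1.12611277e-01 -2.25888878e-04]
 [-2.37203775e-04  8.70789590e-05 -9.99999968e-01]] 0.32304636794751257 [ 1.67722105 -0.39009576 -2.15124901]
slab in tool 7301 (array([0.7, 0.3]), array([29.6, 80.8]), 89.3, np.float64(-65.5), 7301)
(array([439.9, 121.2]), array([170.4, 149.3]), 6.9, np.float64(174.7), 24051)
```

View pics/w5.png

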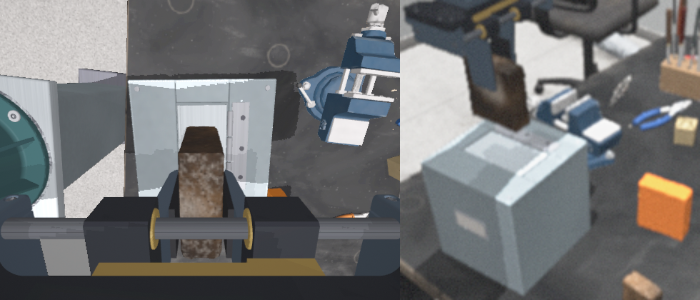

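The slab is upright in the grip, 0.7 mm off centre, and above the flap, as the wrist view at (200,190) and the scene view both show. Lowering until half is through: reported z ≈ 0.150, tips 10 mm above the box top.

```bash
python3 -m crank '[{"x":0.005,"y":-0.01,"z":0.06,"spin":0,"hand":-1},{"x":0.005,"y":-0.01,"z":0.12,"spin":0,"hand":-1},{"x":0.005,"y":-0.01,"z":0.18,"spin":0,"hand":-1},{"x":0.005,"y":-0.01,"z":0.24,"spin":0,"hand":-1},{"x":0.005,"y":-0.01,"z":0.3,"spin":0,"hand":-1},{"x":0.005,"y":-0.01,"z":0.3,"spin":0,"hand":-1}]'
python3 -m crank '[{"x":0,"y":0,"z":0.04,"spin":0,"hand":-1},{"x":0,"y":0,"z":0.08,"spin":0,"hand":-1},{"x":0,"y":0,"z":0.12,"spin":0,"hand":-1},{"x":0,"y":0,"z":0.16,"spin":0,"hand":-1},{"x":0,"y":0,"z":0.21,"spin":0,"hand":-1},{"x":0,"y":0,"z":0.21,"spin":0,"hand":-1},{"x":0,"y":0,"z":0.21,"spin":0,"hand":-1}]'
```

```text
time: 13.12
position: [0.4354, 0.1131, 0.1909]
ee_rot: [[-0.113, 0.994, -0.002], [0.994, 0.113, -0.0], [-0.0, -0.002, -1.0]]
force: [-0.7, 0.8, -1.1]
opening: 0.319
finger_force: 39.9
time: 14.0
position: [0.436, 0.1132, 0.1499]
ee_rot: [[-0.113, 0.994, -0.0], [0.994, 0.113, -0.0], [-0.0, -0.0, -1.0]]
force: [-1.0, 0.0, -2.2]
opening: 0.319
finger_force: 39.9
```

```bash
python3 -m crank '[{"x":0,"y":0,"z":0,"spin":0,"hand":0.6},{"x":0,"y":0,"z":0,"spin":0,"hand":0.6},{"x":0,"y":0,"z":0,"spin":0,"hand":0.6},{"x":0,"y":0,"z":0,"spin":0,"hand":0.6},{"x":0,"y":0,"z":0,"spin":0,"hand":0.6},{"x":0,"y":0,"z":0,"spin":0,"hand":0.6},{"x":0,"y":0,"z":0,"spin":0,"hand":0.6}]'
python3 -m crank '[{"x":0,"y":0,"z":-0.15,"spin":0,"hand":0.6},{"x":0,"y":0,"z":-0.35,"spin":0,"hand":0.6},{"x":0,"y":0,"z":-0.5,"spin":0,"hand":0.6},{"x":0,"y":0,"z":-0.6,"spin":0,"hand":0.6},{"x":0,"y":0,"z":-0.6,"spin":0,"hand":0.6},{"x":0,"y":0,"z":-0.6,"spin":0,"hand":0.6}]'
python3 - <<'E'
from workcell import observe,get_image
from h import *
s=observe();print(s['time'],s['position'],s['force'])
d=get_image('wrist');T=np.eye(4);T[:3,:3]=s['ee_rot'];T[:3,3]=s['position'];P=cloud(d,T@d['hand_eye'])
X=(P-[.4405,.113,0]);t=np.radians(6.7);u=X[...,0]*np.cos(t)+X[...,1]*np.sin(t);v=-X[...,0]*np.sin(t)+X[...,1]*np.cos(t)
m=(d['z_map']>0)&(abs(u)<.026)&(abs(v)<.05)&(P[...,2]<.2);print('flap z',np.round(np.percentile(P[m][:,2],[1,50,99]),4),m.sum())
sc=get_image('scene')
for k,b in dict(stub=(275,255,310,300),low=(365,285,405,335)).items():pass
t2=get_image('top');PT=cloud(t2)
for k,(a,b,e,f),H in(('stub',(295,230,325,252),.051),('low',(365,203,402,240),.034)):
    m=np.zeros(PT.shape[:2],bool);m[b:f,a:e]=1;m&=(t2['z_map']>0)&(abs(PT[...,2]-H)<.005);O=np.load('pics/top.npz');PO=cloud(O);mo=np.zeros_like(m);mo[b:f,a:e]=1;mo&=(O['z_map']>0)&(abs(PO[...,2]-H)<.005)
    print(k,PT[m].mean(0),PO[mo].mean(0))
cv2.imwrite('pics/w6.png',np.hstack([cv2.resize(d['color'],(400,300)),cv2.resize(sc['color'],(400,300))])[...,::-1])
E
```

```text
time: 14.88
position: [0.436, 0.1132, 0.1499]
ee_rot: [[-0.113, 0.994, -0.0], [0.994, 0.113, -0.0], [-0.0, -0.0, -1.0]]
force: [0.2, 0.7, 0.0]
opening: 0.799
finger_force: 0.0
time: 15.62
position: [0.4356, 0.1131, 0.269]
ee_rot: [[-0.113, 0.994, -0.001], [0.994, 0.113, -0.0], [-0.0, -0.001, -1.0]]
force: [0.3, 0.2, 0.2]
opening: 0.803
finger_force: 0.0
15.625 [0.43556854 0.11306907 0.26896653] [0.25075406 0.18246307 0.18396735]
flap z [0.0037 0.1736 0.1753] 5797
stub [ 0.45865108 -0.12605872  0.05039356] [ 0.45868345 -0.12599169  0.05023987]
low [ 0.51193264 -0.31432921  0.03352919] [ 0.51215822 -0.31466764  0.03344124]
```

View pics/w6.png

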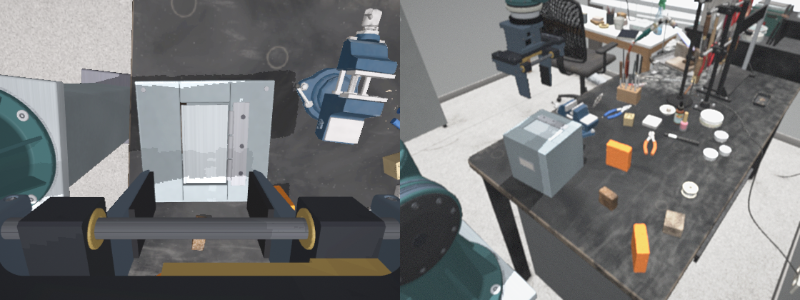

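The wrist view shows the flap level and shut at (205,143), median z 173.6 mm, the same as before. The slab is gone from the bench and the gripper is empty. The stub and the low piece haven't moved.

```bash
python3 -c "
from workcell import job_done;print(job_done())"
```

```text
the job is handed in; nothing more can be done
None
```

The dark firebrick slab was released about half through the mouth and dropped into the scrap box; the flap is shut behind it, the other two brick pieces haven't moved, and I handed the job in at about 16 s after one missed grip (the fingertips sit 35 mm behind the reported TCP).

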